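# Push a used culture plate through the flap of the waste chute

### The arm

A 6-joint arm with a two-finger parallel gripper is mounted at the origin on the work surface. World frame = base frame: x ahead of the robot, y to its left, z up, the work surface at z = 0. Lengths are in m, angles in rad, forces in N, time in s.
With the tool pointing down it reaches from about 0.35 to 0.85 m from the base axis. Payload 8.1 kg.
Tool frame: the origin (TCP) lies on the centre line of the jaws, within the pads' length; the fingertips stand 25 mm ahead of it and the grasp point (between the pads) lies 6 mm ahead of it (bot.tip_extent is the distance from the TCP to the fingertips, in m); z points along the fingers, y is the line along which they close (so a half turn about z gives the same grasp; the last joint's range is limited). The gripper opens to 85 mm and grips with 20 to 120 N. Pads are 22 mm wide; open, the fingers measure 114 mm over their backs; the gripper's body (76 mm by 85 mm) begins 54 mm behind the grasp point. The pads swing forward as they close: fully open they stand 13 mm farther back than shut.
Start: joints at [-1.192, 0.13, 1.488, -0, 1.523, -0.085], TCP at [0.268, -0.537, 0.256] pointing down, gripper open.
Joint ranges: [-2.96, 2.96], [-0.89, 2.26], [0.02, 2.5], [-1.34, 4.48], [0, 2.73], [-2.66, 2.66]. Speed limits (rad/s): [2.39, 2.39, 2.79, 3.14, 3.14, 3.14].

### API

Orientations are given as a rotation vector (axis times angle).
In Python, from workcell import bot gives the robot as it stands.
- The arm moves only by the tool drive_tool, never from a script. Its arguments are lists of equal length, an entry for each row: "offset": the shift along the tool's x, y, z in units of 0.8 m (1.0 is 0.8 m), a list of three; "angular": the turn, a rotation vector about the tool's x, y, z in units of 60 degrees (1.0 is 60 degrees), a list of three; "gripper": the closure, from 0 (fully open) to 1 (shut). In form: {"offset": [[x, y, z], ...], "angular": [[rx, ry, rz], ...], "gripper": [gripper, ...]}. A call has 1 to 20 rows; each row is the pose to reach, as a shift and turn from the pose commanded when the call began, along the tool's axes at that moment; what a row does not reach only later rows make up. A row lasts 1/8 s, in which the tool goes at most 62.5 mm and 10.7 degrees, less where a joint would pass 70% of its speed; a pose out of reach is approached as far as the arm can. A call with a number of a shift or a turn outside -1 to 1 is refused whole. A call with a gripper value outside its range is refused whole. The fingers move at their own pace and stop on an object; "force" is the grip in N (left out, the last holds). Time passes only in rows, so rows that repeat a pose let the fingers close. It gives the time, the measured TCP pose, the force, the opening and the grip force at its end, in the units of the state.
- bot.sense(): the state, without advancing time (a new reading comes with each control period).
- bot.grab_frame(name): name is "scene" or "top"; returns a dict with "img" (480x640x3 uint8, red, green, blue), "vertical_fov" (degrees; the focal length in pixels is half the picture's height over the tangent of half this angle, whatever the lens; pixels are square), "cx", "cy" (the principal point, pixels), "rvec" (rotation vector, rad) and "tvec" (3), from world to camera coordinates, as OpenCV has them. Camera axes: x right, y down, z forward; pixel columns grow to the right and rows downward; lengths in m; the calibration is good to about 2 mm. A picture is of the moment at which its call begins. There is no depth.
- bot.job_done(): hands the job in; it is judged then, once.
The state is a dict: "time_s": time; "joint_pos": joint angles; "dq": joint speeds; "joint_torque": joint torques, N m; "tcp_pos": TCP position; "tool_rot": TCP orientation; "wrist_force": force on the tool from outside, world axes, zero at the start; "moment": the same for the moment, N m; "finger_gap": finger opening in m; "gripper_force": force on a finger pad.
Only numpy, scipy, OpenCV 4.12 (cv2) and the standard library are available. Lean on these libraries where they do the work, as an engineer would, in place of code of your own. Each camera call takes 0.05 s, during which the arm holds its last target. There are 200 camera calls.

### The job

Get rid of the used culture plate with the yellow tape, which lies on the grey shelf of the orange waste chute: push it along the shelf with your fingertips, nose first against the hanging red flap so that the flap swings in, and follow through until the plate tips over the edge inside and slides down to the bottom of the chute box. Then draw the fingers back so that the flap falls shut. The plate is contaminated, so do not grip it, lift it or flick it, just slide it gently and flat, and leave everything else on the bench standing where it is.

Things in the scene. Friction and masses are not known exactly. Their poses are not given: they have to be found in the camera images.
- used_plate: Used culture plate, loose: flat lidded box 86 mm (its x) by 128 mm (its y) by 20 mm high, white foot 8 mm high, pale lid 3 mm smaller all round, 19 mm yellow tape across the middle; 0.1 to 0.2 kg. Origin: centre of its underside. Starts flat on the shelf, centre 95 to 125 mm before the flap, up to 28 mm off to a side and 0.3 rad off square, a long side towards the flap.
- chute: Waste chute box, fixed; place and yaw vary. Orange side walls, grey shelf towards the robot, clear roof (top 190 mm above the bench, from x = 3 mm back) and back wall (x = 234 mm). Origin on the bench below the closed flap, midway between the walls; x points inwards (the way to push), z up. Shelf top 120 mm above the bench, 260 mm wide, from x = -210 mm to the inner edge at x = +45 mm.
- mouth (a point): Middle of the mouth on the shelf, straight below the flap's hinge. Axes as the chute's. The mouth is 160 mm wide and 58 mm high under the hinge rod. Two orange guides 30 mm high flare out before it, from 88 mm either side of the middle at the flap to 105 mm either side 43 mm before it.
- brow (a point): Middle of the shelf's inner edge, 45 mm behind the flap, 120 mm above the bench. Axes as the chute's. From here a steel slide drops at 50 degrees to a floor 4 mm above the bench; a plate whose middle has passed this edge tips and slides down by itself.
- flap (a joint): Angle of the red flap: 154 mm wide, 53 mm long from its hinge rod, 4 mm thick, 45 g. The rod is 58 mm above the shelf, so 5 mm stay open below. 0 = hanging shut; grows as the lower edge swings inwards, to 1.45 rad. It cannot swing outwards, opens to a push under 1 N and falls shut by its own weight.
- clean_plate: Clean plate, same size as the used one with a light blue lid and no tape, lying on the bench beside the chute's shelf. Origin under its centre. Leave it alone.
- tube_rack: Light blue tube rack, 104 by 64 by 50 mm, with capped tubes reaching to 68 mm, on the bench beside the chute's shelf. Origin under its centre. Leave it alone.
- media_bottle: Clear bottle with an orange cap, 70 mm across, 140 mm high, on the bench beside the chute box. Origin under its centre. Leave it alone.
- amber_bottle: Amber bottle with a black cap, 64 mm across, 130 mm high, on the bench beside the chute box. Origin under its centre. Leave it alone.
- tape_low: Roll of yellow tape, 96 mm across, 19 mm high, lying on the chute's clear roof. Origin under its centre. Leave it alone.
- tape_top: Roll of red tape, 92 mm across, 19 mm high, lying on the yellow one. Origin under its centre. Leave it alone.
- beaker: Small glass beaker, 66 mm across, 85 mm high, on the bench to the robot's left. Origin under its centre. Leave it alone.
Things that resemble listed ones, but are neither listed nor needed, are in the scene too. What is shaped like the used_plate but green is not meant.

How it is judged:
On the way, in this order (a step that is already met when the one before it is completed fails the run):
1. the plate's nose is in the mouth and the flap has swung in by more than 0.3 rad (value of joint flap above 0.3 rad and x of used_plate in the frame of chute above -0.045 m and z of used_plate in the frame of chute above 0.11 m), for 0.1 s.
2. the plate has gone over the inner edge and down the slide (x of used_plate in the frame of chute above 0.06 m and z of used_plate in the frame of chute below 0.085 m), for 0.1 s.
At the end, for the whole second after the job is handed in: The used plate lies at rest inside the chute box, its origin more than 40 mm below the shelf's level and 70 to 230 mm behind the flap, and the flap hangs shut (within 0.06 rad) (x of used_plate in the frame of chute between 0.07 and 0.23 m and y of used_plate in the frame of chute between -0.08 and 0.08 m and z of used_plate in the frame of chute below 0.08 m and linear speed of used_plate below 0.02 m/s and value of joint flap below 0.06 rad and not (velocity of joint flap above 0.2 rad/s)); the robot touches nothing.
It fails at once if the plate is gripped or pressed: the fingers load it with more than 18 N (contact force between the fingers and used_plate above 18 N).
It fails at once if the plate is lifted off the shelf by more than 15 mm (z of used_plate in the frame of chute above 0.135 m).
It fails at once if the plate is tipped by more than 0.2 rad while its middle is still in front of the inside edge (x of used_plate in the frame of chute below 0.02 m and angle between used_plate's own z axis and vertical above 0.2 rad).
It fails at once if the plate is flicked: it moves faster than 0.35 m/s while still on the shelf (x of used_plate in the frame of chute below 0.02 m and linear speed of used_plate above 0.35 m/s).
It fails at once if another thing on the bench or on the chute's roof is shifted by more than 20 mm or tipped by more than 0.2 rad (distance of any of clean_plate, tube_rack, media_bottle, amber_bottle, tape_low, tape_top, beaker from where it was at the start of the episode above 0.02 m or angle between any of clean_plate, tube_rack, media_bottle, amber_bottle, tape_low, tape_top, beaker's own z axis and vertical above 0.2 rad).
It also fails if it takes over 59 s, if anything falls off the work surface, if the arm or the gripper's body presses on something with over 40 N, if the wrist force passes 120 N, or if a joint passes its speed limit or range.

## Working session

There is one attempt and no reset: what is moved stays moved. The work goes in short steps, Python scripts to look and compute and a tool call to move; the robot and the scene stay as the last step left them, time stands still between calls to the robot, and variables do not carry over. Pictures are saved under pics/ and viewed, at most 10 in all, crops included, and the job is handed in when it is done.

Besides the shell and the picture viewer there is one more tool, called after ">>>" by a JSON object that holds its "name" and its "arguments", one argument or row to a line. drive_tool: Moves the arm, as the interface text tells. Shifts and turns lie within -1 to 1; 1 stands for 0.8 m of shift or 60 degrees of turn. Its arguments: {"type":"object","properties":{"offset":{"type":"array"},"angular":{"type":"array"},"gripper":{"type":"array"},"force":{"type":"number"}},"required":["offset","angular","gripper"]}

```bash
mkdir -p pics
python3 - <<'E'
from workcell import bot
import cv2,json
s=bot.sense();print({k:s[k] for k in('time_s','tcp_pos','tool_rot','finger_gap')},bot.tip_extent)
for n in('scene','top'):
    f=bot.grab_frame(n);cv2.imwrite(f'pics/{n}1.png',f['img'][:,:,::-1])
    print(n,{k:v for k,v in f.items() if k!='img'})
E
```

```text
{'time_s': 0.0, 'tcp_pos': array([ 0.26822726, -0.53613444,  0.25520022]), 'tool_rot': array([-3.05566935e+00, -7.21582894e-01,  4.26655744e-04]), 'finger_gap': 0.0855366824655495} 0.025
scene {'vertical_fov': 56.821282530339104, 'cx': 319.8867796901871, 'cy': 248.93407787948738, 'rvec': array([ 2.48325368,  0.59104338, -0.20532479]), 'tvec': array([-0.55748203, -0.0538882 ,  1.30713144])}
top {'vertical_fov': 47.66731026552563, 'cx': 326.43082888842844, 'cy': 236.35905690172103, 'rvec': array([ 2.1474278 , -2.1992351 ,  0.09162186]), 'tvec': array([0.12457294, 0.57459297, 1.24429962])}
```

View pics/scene1.png

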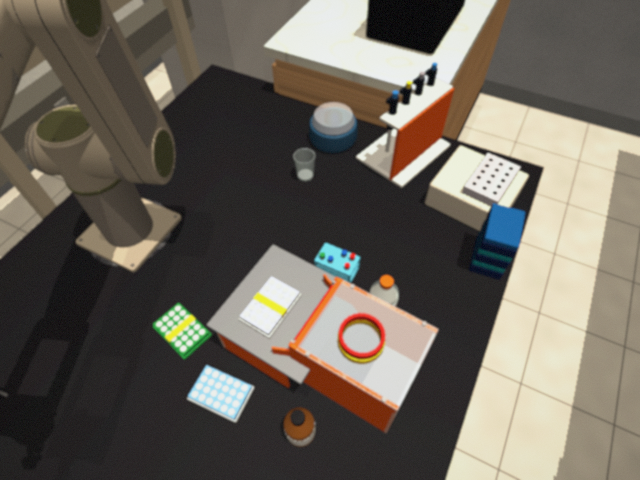

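View pics/top1.png

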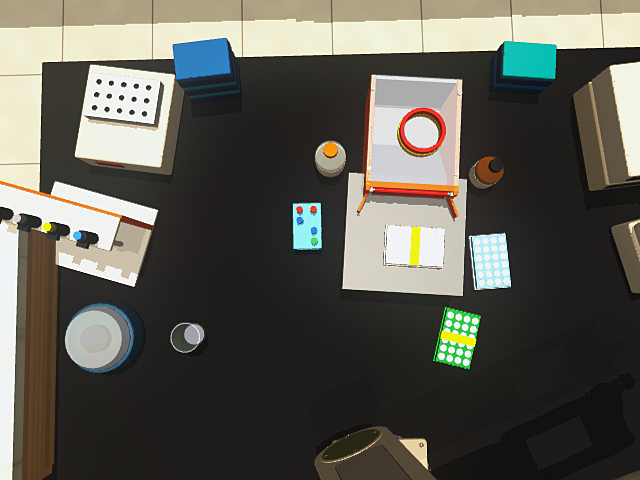

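The scene view shows the plate on the shelf at about (270,305). In the top view the used plate is at (415,246), the shelf's near corners are at (343,290) and (464,296), and the flap rod runs from (366,190) to (459,190). I'll enlarge both to get corner pixels.

Run:
```python
import cv2
a=cv2.imread('pics/top1.png')[160:310,330:480];b=cv2.imread('pics/scene1.png')[235:395,200:360]
a=cv2.resize(a,(600,600),interpolation=cv2.INTER_CUBIC);b=cv2.resize(b,(640,600),interpolation=cv2.INTER_CUBIC) if 0 else cv2.resize(b,(600,600),interpolation=cv2.INTER_CUBIC)
cv2.imwrite('pics/a.png',a);cv2.imwrite('pics/b.png',b)
```

```text
(no output)
```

View pics/a.png

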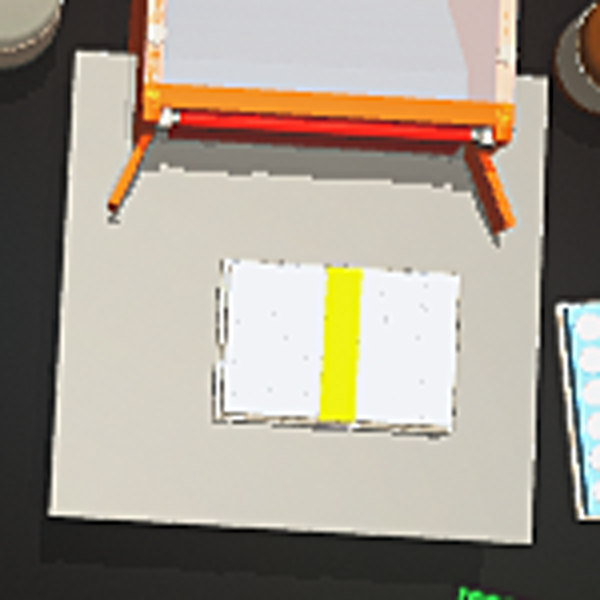

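View pics/b.png

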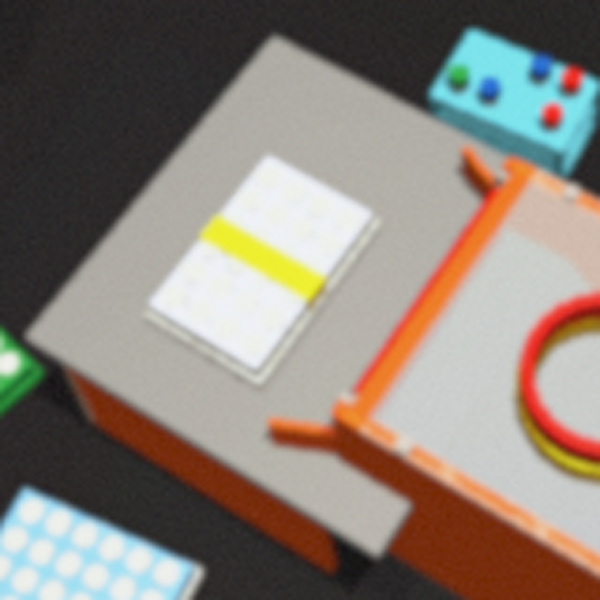

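The crops show the shelf's near corners at top (50,516) and (531,543), and at scene (275,37) and (27,335). The lid corners at top are (232,262), (460,272), (450,428) and (222,415), and all four show in the scene crop too. Triangulating these.

```bash
cat > h.py <<'E'
import numpy as np,cv2
from workcell import bot
C={'scene':(56.821282530339104,319.8867796901871,248.93407787948738,[2.48325368,0.59104338,-0.20532479],[-0.55748203,-0.0538882,1.30713144]),
'top':(47.66731026552563,326.43082888842844,236.35905690172103,[2.1474278,-2.1992351,0.09162186],[0.12457294,0.57459297,1.24429962])}
def cam(n):
    v,cx,cy,r,t=C[n];f=240/np.tan(np.radians(v/2));K=np.array([[f,0,cx],[0,f,cy],[0,0,1]])
    return K,cv2.Rodrigues(np.array(r))[0],np.array(t)
def P(n):
    K,R,t=cam(n);return K@np.c_[R,t]
def onz(n,uv,z):
    K,R,t=cam(n);d=R.T@np.linalg.inv(K)@[*uv,1];c=-R.T@t;return c+d*(z-c[2])/d[2]
def tri(a,b):
    X=cv2.triangulatePoints(P('top'),P('scene'),np.array(a,float).reshape(2,1),np.array(b,float).reshape(2,1))[:,0];X=X[:3]/X[3]
    q=P('scene')@[*X,1];q2=P('top')@[*X,1];return X,np.linalg.norm(q[:2]/q[2]-b),np.linalg.norm(q2[:2]/q2[2]-a)
A=lambda x,y:((x+.5)/4-.5+330,(y+.5)/4-.5+160)
B=lambda x,y:((x+.5)/3.75-.5+200,(y+.5)/3.75-.5+235)
E
python3 - <<'E'
from h import *
np.set_printoptions(precision=4,suppress=True)
sh=[((50,516),(275,37)),((531,543),(27,335)),((548,76),(410,503))]
pl=[((232,262),(378,217)),((460,272),(255,372)),((450,428),(148,303)),((222,415),(268,155))]
for a,b in sh+pl: X,e,e2=tri(A(*a),B(*b));print(X,round(e,1),round(e2,1))
S=[onz('top',A(*a),.12) for a,b in sh]; S2=[onz('scene',B(*b),.12) for a,b in sh];print(S,S2)
for n in(0,1):
  L=np.array([onz('top',A(*a),.14) if n==0 else onz('scene',B(*b),.14) for a,b in pl])[:,:2]
  print('plate',n,L.mean(0),cv2.minAreaRect(L.astype(np.float32)*1000))
for a in [(0,0)]:
  S=np.array(S)[:,:2];y=S[0]-S[1];print('width',np.linalg.norm(y));ly=y/np.linalg.norm(y);lx=np.array([ly[1],-ly[0]])
  mid=(S[0]+S[1])/2;o=mid+.21*lx;print('origin',o,'yaw',np.arctan2(lx[1],lx[0]))
  L=np.array([onz('top',A(*a),.14) for a,b in pl])[:,:2]
  d=L.mean(0)-o;print('plate in chute',d@lx,d@ly,'corners',[( (p-o)@lx,(p-o)@ly) for p in L])
  for r in((170,117),(483,136)): q=onz('top',A(*r),.178)[:2]-o;print('rod',q@lx,q@ly)
E
```

```text
[0.4551 0.079  0.1169] 0.4 0.3
[ 0.4343 -0.1783  0.1196] 0.8 0.5
[ 0.6865 -0.1843  0.1587] 5.2 3.3
[ 0.5886 -0.0209  0.1356] 0.0 0.0
[ 0.5779 -0.1428  0.1404] 1.6 1.1
[ 0.4961 -0.1338  0.1384] 0.9 0.6
[ 0.5065 -0.0131  0.1373] 0.4 0.3
[array([0.4556, 0.0795, 0.12  ]), array([ 0.4352, -0.1774,  0.12  ]), array([ 0.688 , -0.1983,  0.12  ])] [array([0.4556, 0.0767, 0.12  ]), array([ 0.4331, -0.1793,  0.12  ]), array([ 0.6876, -0.167 ,  0.12  ])]
plate 0 [ 0.5429 -0.0767] ((543.3048095703125, -76.94290161132812), (122.69408416748047, 83.15448760986328), 85.37042236328125)
plate 1 [ 0.5417 -0.0795] ((542.5372924804688, -79.90917205810547), (122.63617706298828, 83.58749389648438), 84.4654312133789)
width 0.25770900127765406
origin [ 0.6547 -0.0656] yaw -0.07936701760600949
plate in chute -0.11057243857796596 -0.01994448711347401 corners [(np.float64(-0.07004111190692576), np.float64(0.03973557826421656)), (np.float64(-0.0687062707751258), np.float64(-0.08152469837118909)), (np.float64(-0.15185766101152307), np.float64(-0.07927735627107224)), (np.float64(-0.15168471061828911), np.float64(0.04128852792414873))]
rod -0.0007313438321015674 0.07908253596527666
rod -0.0018108324143724334 -0.08296796727311949
```

```bash
cat >> h.py <<'E'
from scipy.spatial.transform import Rotation as R_
O=np.array([.6545,-.066,.12]);YAW=-.082
def rows(wps):
    "wps: (x,y,z of TCP in mouth frame, tilt deg forward) -> offset, angular from now"
    s=bot.sense();R0=R_.from_rotvec(s['tool_rot']);p0=np.array(s['tcp_pos'])
    c=R_.from_euler('z',YAW)
    for x,y,z,t in wps:
        p=O+c.apply([x,y,z]);R=c*R_.from_euler('x',np.pi)*R_.from_euler('y',t,degrees=True)
        print((x,y,z,t),np.round(R0.inv().apply(p-p0)/.8,4),np.round(np.degrees((R0.inv()*R).as_rotvec())/60,4))
def where():
    s=bot.sense();c=R_.from_euler('z',-YAW)
    print('t',round(s['time_s'],2),'mouth',np.round(c.apply(np.array(s['tcp_pos'])-O),4),'F',np.round(c.apply(s['wrist_force']),2),'gap',round(s['finger_gap'],4),
     'rpy',np.round((R_.from_euler('x',np.pi)*c*R_.from_rotvec(s['tool_rot'])).as_euler('ZYX',degrees=True),1))
E
python3 -c "
from h import *
where();rows([(-.112,-.118,.14,0),(-.112,-.118,.03,0)])"
```

```text
t 0.1 mouth [-0.3464 -0.5002  0.1353] F [-0.24 -0.55 -1.11] gap 0.0853 rpy [-31.3   0.    0.1]
(-0.112, -0.118, 0.14, 0) [ 0.4985 -0.2563 -0.0053] [-1.600e-03  3.000e-04  5.212e-01]
(-0.112, -0.118, 0.03, 0) [ 0.4985 -0.2561  0.1322] [-1.600e-03  3.000e-04  5.212e-01]
```

>>> {"name": "drive_tool", "arguments": {
  "offset": [
    [0.4985,-0.2563,-0.005],
    [0.4985,-0.2563,-0.005],
    [0.4985,-0.2563,-0.005],
    [0.4985,-0.2563,-0.005],
    [0.4985,-0.2563,-0.005],
    [0.4985,-0.2563,-0.005],
    [0.4985,-0.2563,-0.005],
    [0.4985,-0.2563,-0.005],
    [0.4985,-0.2563,-0.005],
    [0.4985,-0.2563,-0.005],
    [0.4985,-0.2563,-0.005],
    [0.4985,-0.2563,-0.005],
    [0.4985,-0.256,0.05],
    [0.4985,-0.256,0.09]
  ],
  "angular": [
    [0,0,0.521],
    [0,0,0.521],
    [0,0,0.521],
    [0,0,0.521],
    [0,0,0.521],
    [0,0,0.521],
    [0,0,0.521],
    [0,0,0.521],
    [0,0,0.521],
    [0,0,0.521],
    [0,0,0.521],
    [0,0,0.521],
    [0,0,0.521],
    [0,0,0.521]
  ],
  "gripper": [1,1,1,1,1,1,1,1,1,1,1,1,1,1]
}}

```text
time_s: 1.85
tcp_pos: [0.533, -0.1756, 0.1831]
tool_rot: [-3.139, 0.13, 0.0]
wrist_force: [0.1, -0.0, -1.0]
finger_gap: 0.0001
gripper_force: 0.0
```

```bash
python3 -c "
from h import *
where();rows([(-.112,-.118,.031,0),(-.112,-.085,.031,0),(-.112,-.08,.031,0)])
for n in('top','scene'):
  f=bot.grab_frame(n)['img'];cv2.imwrite('pics/%s2.png'%n,f[:,:,::-1])
a=cv2.resize(cv2.imread('pics/top2.png')[160:310,330:480],(400,400),interpolation=2);b=cv2.resize(cv2.imread('pics/scene2.png')[235:395,200:360],(400,400),interpolation=2);cv2.imwrite('pics/c2.png',np.hstack([a,b]))
"
```

```text
t 1.85 mouth [-0.1121 -0.1192  0.0631] F [ 0.05 -0.01 -0.96] gap 0.0001 rpy [ 0. -0.  0.]
(-0.112, -0.118, 0.031, 0) [ 0.0002 -0.0014  0.0401] [-0.      0.0001 -0.0008]
(-0.112, -0.085, 0.031, 0) [ 0.0001 -0.0427  0.0401] [-0.      0.0001 -0.0008]
(-0.112, -0.08, 0.031, 0) [ 0.0001 -0.0489  0.0401] [-0.      0.0001 -0.0008]
```

View pics/c2.png

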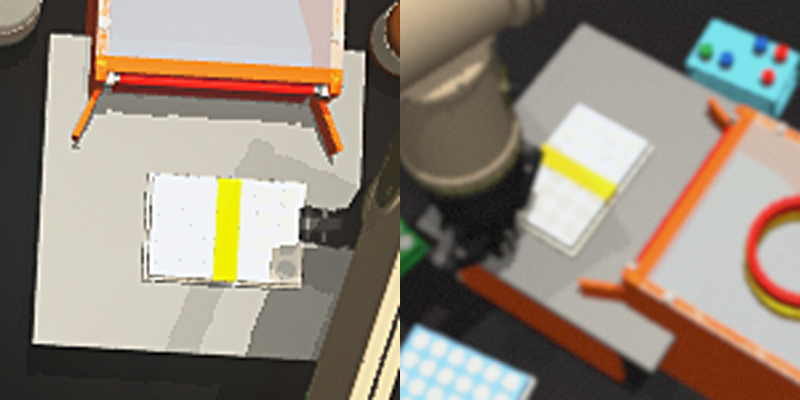

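The gripper hangs just right of the plate (top view, about (310,225) in the crop) and in line with its middle. I'll lower it and push the plate sideways towards the centre.

>>> {"name": "drive_tool", "arguments": {
  "offset": [
    [0,0,0.02],
    [0,0,0.04],
    [0,0,0.04],
    [0,-0.008,0.04],
    [0,-0.015,0.04],
    [0,-0.02,0.04],
    [0,-0.025,0.04],
    [0,-0.03,0.04],
    [0,-0.035,0.04],
    [0,-0.04,0.04],
    [0,-0.043,0.04],
    [0,-0.043,0.04]
  ],
  "angular": [
    [0,0,0],
    [0,0,0],
    [0,0,0],
    [0,0,0],
    [0,0,0],
    [0,0,0],
    [0,0,0],
    [0,0,0],
    [0,0,0],
    [0,0,0],
    [0,0,0],
    [0,0,0]
  ],
  "gripper": [1,1,1,1,1,1,1,1,1,1,1,1]
}}

```text
time_s: 3.45
tcp_pos: [0.5362, -0.1405, 0.1522]
tool_rot: [-3.139, 0.128, 0.0]
wrist_force: [-0.2, 0.4, 0.1]
finger_gap: 0.0001
gripper_force: 0.0
```

```bash
cat >> h.py <<'E'
def plate():
    f=bot.grab_frame('top')['img'];h=cv2.cvtColor(f,cv2.COLOR_RGB2HSV);m=cv2.inRange(h,(25,150,120),(35,255,255))
    m[:, :370]=0;m[:,470:]=0;m[:165]=0;m[300:]=0
    n,l,st,ce=cv2.connectedComponentsWithStats(m);k=1+np.argmax(st[1:,4]);
    ys,xs=np.where(l==k);pts=np.array([onz('top',q,.14)[:2] for q in zip(xs,ys)])-O[:2]
    c,s=np.cos(YAW),np.sin(YAW);pts=pts@np.array([[c,-s],[s,c]])
    v=np.linalg.eigh(np.cov(pts.T))[1][:,1];v*=np.sign(v[0])
    print('tape n',len(xs),'centre',np.round(pts.mean(0),4),'yaw',round(float(np.arctan2(v[1],v[0])),3),'x range',pts[:,0].min().round(3),pts[:,0].max().round(3));return f
E
python3 -c "
from h import *
where();plate()"
```

```text
t 3.45 mouth [-0.1118 -0.0839  0.0322] F [-0.22  0.39  0.13] gap 0.0001 rpy [-0. -0.  0.]
tape n 332 centre [-0.1112 -0.0067] yaw -0.005 x range -0.152 -0.071
```

>>> {"name": "drive_tool", "arguments": {
  "offset": [
    [0,-0.004,0],
    [0,-0.0075,0],
    [0,-0.0075,0],
    [0,0.02,0],
    [0,0.04,-0.02],
    [0,0.04,-0.09]
  ],
  "angular": [
    [0,0,0],
    [0,0,0],
    [0,0,0],
    [0,0,0],
    [0,0,0],
    [0,0,0]
  ],
  "gripper": [1,1,1,1,1,1]
}}

```text
time_s: 4.25
tcp_pos: [0.5314, -0.1731, 0.2222]
tool_rot: [-3.136, 0.131, 0.011]
wrist_force: [1.0, -0.2, 0.0]
finger_gap: 0.0004
gripper_force: 0.0
```

```bash
python3 -c "
from h import *
where();plate();rows([(-.2,0,.11,30),(-.195,0,.04,30)])"
```

```text
t 4.25 mouth [-0.1139 -0.1168  0.1022] F [ 1.02 -0.15  0.04] gap 0.0004 rpy [ 0.1 -0.4  0.1]
tape n 331 centre [-0.1115 -0.0006] yaw -0.006 x range -0.151 -0.071
(-0.2, 0, 0.11, 30) [-0.1134 -0.1472  0.0037] [ 2.600e-03  4.926e-01 -4.000e-04]
(-0.195, 0, 0.04, 30) [-0.1078 -0.1474  0.0913] [ 2.600e-03  4.926e-01 -4.000e-04]
```

The plate is now centred (y about -0.6 mm, square). Next I move behind it, tilt 30° forward and open the fingers.

>>> {"name": "drive_tool", "arguments": {
  "offset": [
    [-0.05,-0.03,0],
    [-0.1,-0.09,0],
    [-0.113,-0.147,0.004],
    [-0.113,-0.147,0.004],
    [-0.113,-0.147,0.004],
    [-0.113,-0.147,0.004],
    [-0.113,-0.147,0.004],
    [-0.11,-0.147,0.05],
    [-0.108,-0.147,0.091],
    [-0.108,-0.147,0.091],
    [-0.108,-0.147,0.091]
  ],
  "angular": [
    [0,0.15,0],
    [0,0.3,0],
    [0,0.493,0],
    [0,0.493,0],
    [0,0.493,0],
    [0,0.493,0],
    [0,0.493,0],
    [0,0.493,0],
    [0,0.493,0],
    [0,0.493,0],
    [0,0.493,0]
  ],
  "gripper": [0,0,0,0,0,0,0,0,0,0,0]
}}

```text
time_s: 5.68
tcp_pos: [0.4581, -0.049, 0.1531]
tool_rot: [3.015, -0.124, 0.796]
wrist_force: [-0.3, 0.2, 0.7]
finger_gap: 0.0851
gripper_force: 0.0
```

```bash
python3 -c "
from h import *
where();rows([(-.195,0,.035,30),(-.195,0,.03,30),(-.195,0,.025,30),(-.195,0,.02,30)])"
```

```text
t 5.67 mouth [-0.1972  0.0009  0.0331] F [-0.29  0.22  0.66] gap 0.0851 rpy [ 0.  29.6 -0. ]
(-0.195, 0, 0.035, 30) [ 0.0035  0.0011 -0.0007] [ 0.0003  0.0068 -0.0002]
(-0.195, 0, 0.03, 30) [0.0004 0.0011 0.0047] [ 0.0003  0.0068 -0.0002]
(-0.195, 0, 0.025, 30) [-0.0027  0.0011  0.0102] [ 0.0003  0.0068 -0.0002]
(-0.195, 0, 0.02, 30) [-0.0058  0.0011  0.0156] [ 0.0003  0.0068 -0.0002]
```

>>> {"name": "drive_tool", "arguments": {
  "offset": [
    [-0.001,0,0.0018],
    [-0.002,0,0.0036],
    [-0.002,0,0.0036]
  ],
  "angular": [
    [0,0,0],
    [0,0,0],
    [0,0,0]
  ],
  "gripper": [0,0,0]
}}

```text
time_s: 6.05
tcp_pos: [0.4574, -0.0484, 0.1487]
tool_rot: [3.015, -0.123, 0.797]
wrist_force: [0.1, -0.2, -0.3]
finger_gap: 0.0851
gripper_force: 0.0
```

```bash
python3 -c "
from h import *
where()
f=bot.grab_frame('scene')['img'];cv2.imwrite('pics/d.png',cv2.resize(f[220:360,180:320],(600,600),interpolation=2)[:,:,::-1])"
```

```text
t 6.05 mouth [-0.1979  0.0014  0.0287] F [ 0.16 -0.22 -0.33] gap 0.0851 rpy [-0.  29.6 -0. ]
```

View pics/d.png

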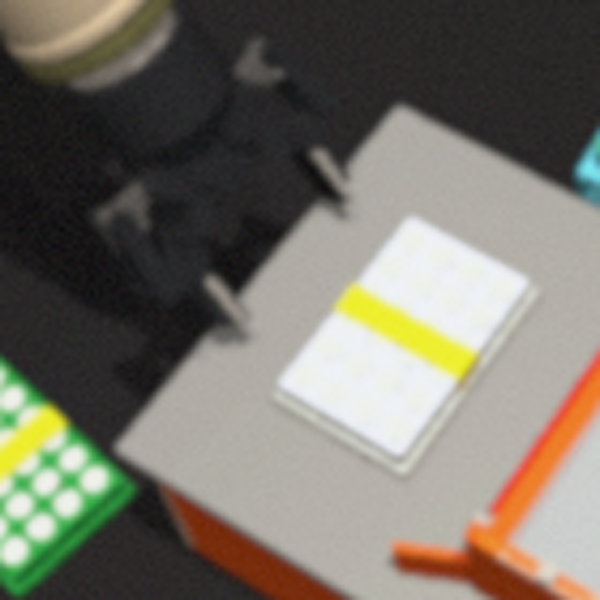

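Both fingertips (at (340,190) and (235,325)) stand over the shelf's near edge behind the plate, with no contact yet. I'll feel for the shelf.

>>> {"name": "drive_tool", "arguments": {
  "offset": [
    [-0.001,0,0.0018],
    [-0.002,0,0.0036],
    [-0.002,0,0.0036]
  ],
  "angular": [
    [0,0,0],
    [0,0,0],
    [0,0,0]
  ],
  "gripper": [0,0,0]
}}

```text
time_s: 6.48
tcp_pos: [0.4571, -0.0483, 0.1446]
tool_rot: [3.015, -0.123, 0.795]
wrist_force: [-0.0, -0.7, 0.6]
finger_gap: 0.0852
gripper_force: 0.0
```

```bash
python3 -c "
from h import *
where()"
```

```text
t 6.47 mouth [-0.1982  0.0015  0.0246] F [ 0.05 -0.66  0.6 ] gap 0.0852 rpy [-0.  29.6  0. ]
```

>>> {"name": "drive_tool", "arguments": {
  "offset": [
    [-0.001,0,0.0018],
    [-0.002,0,0.0036],
    [-0.002,0,0.0036]
  ],
  "angular": [
    [0,0,0],
    [0,0,0],
    [0,0,0]
  ],
  "gripper": [0,0,0]
}}

```text
time_s: 6.85
tcp_pos: [0.4571, -0.0483, 0.1413]
tool_rot: [3.015, -0.123, 0.795]
wrist_force: [-0.5, 0.1, 0.5]
finger_gap: 0.0855
gripper_force: 0.0
```

```bash
python3 -c "
from h import *
where()"
```

```text
t 6.85 mouth [-0.1982  0.0014  0.0213] F [-0.54  0.09  0.46] gap 0.0855 rpy [-0.  29.6  0. ]
```

>>> {"name": "drive_tool", "arguments": {
  "offset": [
    [-0.001,0,0.0018],
    [-0.002,0,0.0036],
    [-0.002,0,0.0036]
  ],
  "angular": [
    [0,0,0],
    [0,0,0],
    [0,0,0]
  ],
  "gripper": [0,0,0]
}}

```text
time_s: 7.22
tcp_pos: [0.4572, -0.0483, 0.138]
tool_rot: [3.015, -0.123, 0.795]
wrist_force: [0.5, -0.6, -0.4]
finger_gap: 0.0854
gripper_force: 0.0
```

```bash
python3 -c "
from h import *
where();rows([(-.18,0,.018,30),(-.16,0,.018,30),(-.15,0,.018,30),(-.1,0,.018,30),(0,0,.018,30)])"
```

```text
t 7.22 mouth [-0.1981  0.0014  0.018 ] F [ 0.54 -0.56 -0.35] gap 0.0854 rpy [-0.  29.6  0. ]
(-0.18, 0, 0.018, 30) [0.0197 0.0018 0.0112] [-0.0002  0.0074  0.0001]
(-0.16, 0, 0.018, 30) [0.0414 0.0018 0.0235] [-0.0002  0.0074  0.0001]
(-0.15, 0, 0.018, 30) [0.0523 0.0018 0.0297] [-0.0002  0.0074  0.0001]
(-0.1, 0, 0.018, 30) [0.1067 0.0018 0.0605] [-0.0002  0.0074  0.0001]
(0, 0, 0.018, 30) [0.2154 0.0018 0.1222] [-0.0002  0.0074  0.0001]
```

>>> {"name": "drive_tool", "arguments": {
  "offset": [
    [0.01,0.002,0.0057],
    [0.02,0.002,0.0114],
    [0.03,0.002,0.017],
    [0.036,0.002,0.0205],
    [0.042,0.002,0.0238],
    [0.05,0.002,0.0284],
    [0.058,0.002,0.033],
    [0.066,0.002,0.0375],
    [0.074,0.002,0.042],
    [0.082,0.002,0.0466],
    [0.09,0.002,0.0511],
    [0.09,0.002,0.0511]
  ],
  "angular": [
    [0,0,0],
    [0,0,0],
    [0,0,0],
    [0,0,0],
    [0,0,0],
    [0,0,0],
    [0,0,0],
    [0,0,0],
    [0,0,0],
    [0,0,0],
    [0,0,0],
    [0,0,0]
  ],
  "gripper": [0,0,0,0,0,0,0,0,0,0,0,0]
}}

```text
time_s: 8.72
tcp_pos: [0.5402, -0.0568, 0.1384]
tool_rot: [3.015, -0.123, 0.796]
wrist_force: [-0.7, -0.7, -0.6]
finger_gap: 0.0855
gripper_force: 0.0
```

```bash
python3 -c "
from h import *
where();f=plate();rows([(-.1,0,.018,30),(0,0,.018,30),(.01,0,.018,30)])
g=bot.grab_frame('scene')['img']
cv2.imwrite('pics/e.png',np.hstack([cv2.resize(f[160:310,330:480],(400,400),interpolation=2),cv2.resize(g[235:395,200:360],(400,400),interpolation=2)])[:,:,::-1])"
```

```text
t 8.72 mouth [-0.1147 -0.0002  0.0184] F [-0.63 -0.75 -0.58] gap 0.0855 rpy [-0.  29.6 -0. ]
tape n 324 centre [-0.0602 -0.0004] yaw -0.003 x range -0.1 -0.02
(-0.1, 0, 0.018, 30) [ 0.0161 -0.0002  0.0096] [-0.0002  0.0072  0.0002]
(0, 0, 0.018, 30) [ 0.1249 -0.0002  0.0712] [-0.0002  0.0072  0.0002]
(0.01, 0, 0.018, 30) [ 1.357e-01 -1.000e-04  7.740e-02] [-0.0002  0.0072  0.0002]
```

View pics/e.png

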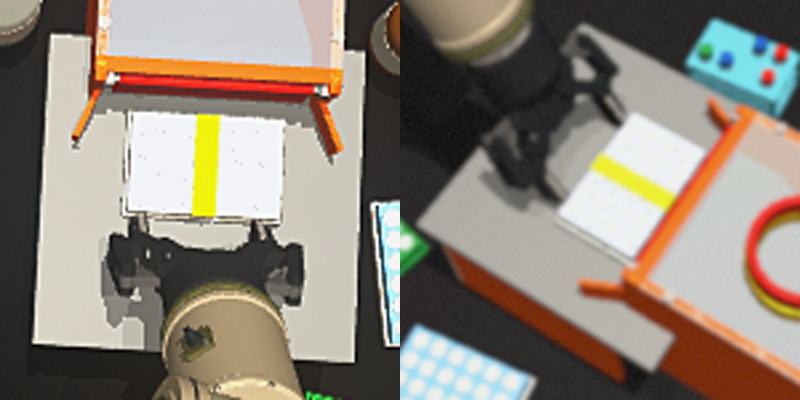

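The plate is centred (y about -0.4 mm), square, with both fingers on its rear side at the mouth. Pushing on in.

>>> {"name": "drive_tool", "arguments": {
  "offset": [
    [0.008,0,0.0046],
    [0.016,0,0.0091],
    [0.024,0,0.0137],
    [0.032,0,0.0183],
    [0.04,0,0.0228],
    [0.048,0,0.0274],
    [0.056,0,0.032],
    [0.064,0,0.0365],
    [0.072,0,0.0411],
    [0.08,0,0.0457],
    [0.08,0,0.0457]
  ],
  "angular": [
    [0,0,0],
    [0,0,0],
    [0,0,0],
    [0,0,0],
    [0,0,0],
    [0,0,0],
    [0,0,0],
    [0,0,0],
    [0,0,0],
    [0,0,0],
    [0,0,0]
  ],
  "gripper": [0,0,0,0,0,0,0,0,0,0,0]
}}

```text
time_s: 10.2
tcp_pos: [0.6136, -0.0628, 0.1381]
tool_rot: [3.015, -0.123, 0.796]
wrist_force: [0.7, 0.1, -0.1]
finger_gap: 0.0856
gripper_force: 0.0
```

```bash
python3 -c "
from h import *
where();rows([(0,0,.019,30),(.01,0,.019,30)])
f=bot.grab_frame('top')['img'];g=bot.grab_frame('scene')['img']
cv2.imwrite('pics/g.png',np.hstack([cv2.resize(f[120:270,330:480],(400,400),interpolation=2),cv2.resize(g[235:395,230:390],(400,400),interpolation=2)])[:,:,::-1])"
```

```text
t 10.2 mouth [-0.041  -0.0002  0.0181] F [ 0.64  0.2  -0.09] gap 0.0856 rpy [-0.  29.6  0. ]
(0, 0, 0.019, 30) [ 0.0451 -0.0002  0.0244] [-0.0001  0.0069  0.0001]
(0.01, 0, 0.019, 30) [ 0.056  -0.0002  0.0305] [-0.0001  0.0069  0.0001]
```

View pics/g.png

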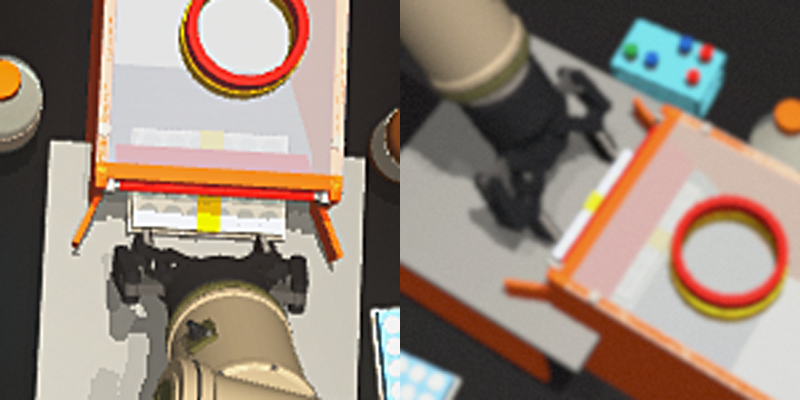

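The plate is half under the roof with the flap swung in. I'll follow through until it tips.

>>> {"name": "drive_tool", "arguments": {
  "offset": [
    [0.008,0,0.0044],
    [0.016,0,0.0088],
    [0.024,0,0.0132],
    [0.032,0,0.0177],
    [0.038,0,0.021],
    [0.044,0,0.0245],
    [0.05,0,0.028],
    [0.05,0,0.028],
    [0.05,0,0.028]
  ],
  "angular": [
    [0,0,0],
    [0,0,0],
    [0,0,0],
    [0,0,0],
    [0,0,0],
    [0,0,0],
    [0,0,0],
    [0,0,0],
    [0,0,0]
  ],
  "gripper": [0,0,0,0,0,0,0,0,0]
}}

```text
time_s: 11.42
tcp_pos: [0.657, -0.0662, 0.1358]
tool_rot: [3.018, -0.124, 0.788]
wrist_force: [-7.6, 0.3, -3.3]
finger_gap: 0.0855
gripper_force: 0.2
```

```bash
python3 -c "
from h import *
where();rows([(-.2,0,.025,30)])
f=bot.grab_frame('top')['img'];g=bot.grab_frame('scene')['img']
cv2.imwrite('pics/i.png',np.hstack([cv2.resize(f[70:220,330:480],(400,400),interpolation=2),cv2.resize(g[255:415,270:430],(400,400),interpolation=2)])[:,:,::-1])"
```

```text
t 11.43 mouth [ 0.0025 -0.      0.0158] F [-7.61 -0.37 -3.32] gap 0.0855 rpy [ 0.  29.3  0. ]
(-0.2, 0, 0.025, 30) [-2.152e-01 -1.000e-04 -1.338e-01] [-0.0006  0.012  -0.0001]
```

View pics/i.png

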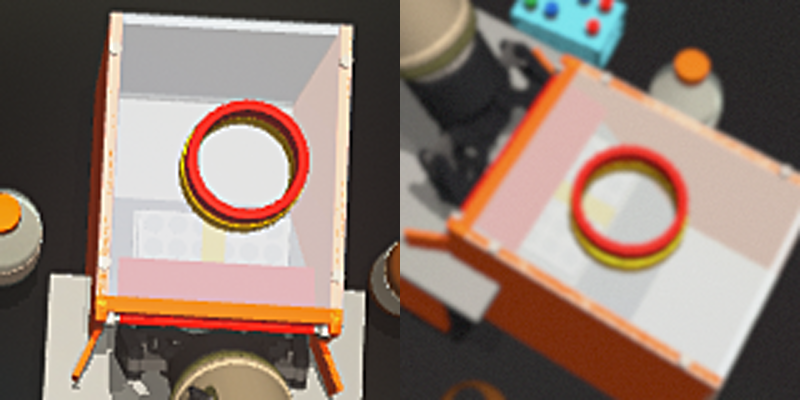

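The plate is inside, seen through the roof at crop (212,238). The fingers seem to rest against the hinge rod (-7.6 N), so I'm backing off a few mm and checking whether the plate slides.

>>> {"name": "drive_tool", "arguments": {
  "offset": [
    [-0.006,0,-0.004],
    [-0.012,0,-0.0075],
    [-0.012,0,-0.0075],
    [-0.012,0,-0.0075]
  ],
  "angular": [
    [0,0,0],
    [0,0,0],
    [0,0,0],
    [0,0,0]
  ],
  "gripper": [0,0,0,0]
}}

```text
time_s: 12.02
tcp_pos: [0.6478, -0.0657, 0.1394]
tool_rot: [3.014, -0.123, 0.797]
wrist_force: [-0.1, -0.0, -0.2]
finger_gap: 0.0855
gripper_force: 0.0
```

```bash
python3 -c "
from h import *
where();rows([(-.2,0,.025,30)])
for z in(.14,.1,.06):
  print(z,[np.round(R_.from_euler('z',-YAW).apply(onz('top',(330+.375*x,70+.375*y),z)-O),3) for x,y in((135,210),(290,213))])
f=bot.grab_frame('top')['img'];g=bot.grab_frame('scene')['img']
cv2.imwrite('pics/j.png',np.hstack([cv2.resize(f[70:220,330:480],(400,400),interpolation=2),cv2.resize(g[255:415,270:430],(400,400),interpolation=2)])[:,:,::-1])"
```

```text
t 12.03 mouth [-0.0067 -0.0002  0.0194] F [-0.05 -0.05 -0.22] gap 0.0855 rpy [-0.  29.6 -0. ]
(-0.2, 0, 0.025, 30) [-0.2066 -0.0003 -0.1256] [-0.      0.0061  0.0002]
0.14 [array([0.095, 0.063, 0.02 ]), array([ 0.099, -0.062,  0.02 ])]
0.1 [array([ 0.105,  0.06 , -0.02 ]), array([ 0.11, -0.07, -0.02])]
0.06 [array([ 0.115,  0.057, -0.06 ]), array([ 0.12 , -0.077, -0.06 ])]
```

View pics/j.png

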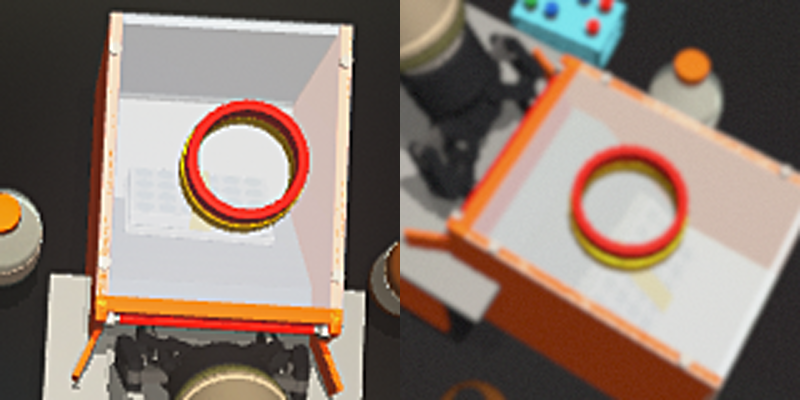

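The plate has slid to the bottom of the box (crop (203,205)). Drawing the fingers back.

>>> {"name": "drive_tool", "arguments": {
  "offset": [
    [-0.03,0,-0.018],
    [-0.06,0,-0.036],
    [-0.1,0,-0.06],
    [-0.15,0,-0.09],
    [-0.2,0,-0.122],
    [-0.2,0,-0.14],
    [-0.19,0,-0.19],
    [-0.19,0,-0.19],
    [-0.19,0,-0.19],
    [-0.19,0,-0.19],
    [-0.19,0,-0.19],
    [-0.19,0,-0.19],
    [-0.19,0,-0.19],
    [-0.19,0,-0.19],
    [-0.19,0,-0.19],
    [-0.19,0,-0.19]
  ],
  "angular": [
    [0,0,0],
    [0,0,0],
    [0,0,0],
    [0,0,0],
    [0,0,0],
    [0,0,0],
    [0,0,0],
    [0,0,0],
    [0,0,0],
    [0,0,0],
    [0,0,0],
    [0,0,0],
    [0,0,0],
    [0,0,0],
    [0,0,0],
    [0,0,0]
  ],
  "gripper": [0,0,0,0,0,0,0,0,0,0,0,0,0,0,0,0]
}}

```text
time_s: 14.12
tcp_pos: [0.441, -0.0487, 0.196]
tool_rot: [3.015, -0.123, 0.796]
wrist_force: [-0.2, 0.4, 0.3]
finger_gap: 0.0854
gripper_force: 0.0
```

```bash
python3 -c "
from h import *
where()
a=cv2.imread('pics/top1.png')[:,:,::-1]
f=bot.grab_frame('top')['img'];d=lambda p,q,r:np.abs(p[r].astype(int)-q[r]).mean().round(2)
flap=np.s_[183:205,366:460];inside=np.s_[80:185,375:458]
print('flap diff vs start',d(f,a,flap),'inside vs start',d(f,a,inside))
h=cv2.absdiff(f,a).max(2)[inside]>15
ys,xs=np.where(h);print(len(xs),xs.min()+375,xs.max()+375,ys.min()+80,ys.max()+80)
# red flap pixels under roof
hs=cv2.cvtColor(f,cv2.COLOR_RGB2HSV);h0=cv2.cvtColor(a,cv2.COLOR_RGB2HSV)
print([int(((x[150:184,375:455,1]>25)&((x[150:184,375:455,0]<6)|(x[150:184,375:455,0]>170))).sum()) for x in(h0,hs)])
c=np.array([402-326,0]);q=(330+.375*203,70+.375*205)
for z in(.03,.05,.07):print(z,np.round(R_.from_euler('z',-YAW).apply(onz('top',q,z)-O),3))
"
```

```text
t 14.12 mouth [-2.142e-01 -2.000e-04  7.600e-02] F [-0.24  0.36  0.29] gap 0.0854 rpy [-0.  29.6 -0. ]
flap diff vs start 3.66 inside vs start 1.86
395 377 432 134 161
[317, 326]
0.03 [ 0.131 -0.006 -0.09 ]
0.05 [ 0.126 -0.003 -0.07 ]
0.07 [ 0.121 -0.001 -0.05 ]
```

```bash
python3 -c "
from workcell import bot
print(bot.job_done())"
```

```text
the job is handed in; nothing more can be done
None
```

The used plate was slid flat through the flap and lies at the bottom of the chute box, about 0.13 m behind the flap by the camera; the flap is shut, the fingers are clear, and the job is handed in (no verdict came back).

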